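# Check the angle gauge on the crowned stud

### The job

Clear the dust off the blue stud block first: press the air duster's red nozzle cap right down and let it spring back up. Then take the angle gauge from the white-topped offcut by its yellow grip, stand it level and squarely across the stud's round steel crown, with the middle of its foot on the crown, and, keeping it resting on the crown, rock it over until its swinging black pointer settles on the red mark. Finish holding it there: keep hold of the grip, with the foot still bearing on the crown and the pointer still on the mark; do not bang it down, and leave the jar, the bottle and the jar lid alone.

Things in the scene. Friction and masses are not known exactly. Their poses are not given: they have to be found in the camera images.
- stud: Fixed blue steel block, 70 (x) x 90 (y) x 35 mm high, carrying on its uneven top a tall round steel crown: a half-round rib of radius 12 mm and 64 mm long that runs along the block's x axis over its middle, top line 55 mm above the bench; also a low rib (top 42 mm above the bench) 33 mm towards +y. Origin: centre of the underside, on the bench; z up. Rotated at most 0.25 rad.
- crown (a point): Middle of the crown's top line, 55 mm above the bench; axes as stud (x along the crown).
- duster: Fixed air duster: white can with a blue band, 54 mm in diameter, shoulder at 128 mm, clamped in a dark round foot (80 mm) with a thin steel post (12 mm, to 115 mm high) behind it at +y. It stands 165 to 205 mm to the +y side of the stud. Origin: centre of the underside.
- nozzle (a joint): Travel of the duster's red nozzle cap in m: 0 up, 0.007 fully down; sprung, about 1.2 N to start and 5.4 N fully down; it springs back by itself. 6 mm or more counts as right down.
- nozzle_top (a point): Centre of the top of the red nozzle cap (round, 26 mm in diameter, 20 mm high), 176 mm above the bench when up; pressed straight down.
- offcut: Fixed piece of benchtop, plywood with a white top, 100 (x) x 150 (y) x 30 mm high. Origin: centre of the underside.
- gauge: Loose angle gauge, 0.3 to 0.45 kg, standing upright on the offcut: flat aluminium foot bar 26 (x) x 110 (y) x 14 mm high, a round black dial housing with a white face towards +x on it, a yellow grip block on top, 153 mm high in all. Origin: centre of the foot's underside (the flat face that goes on the crown); z up through the grip, y along the foot.
- gauge_grip (a point): Point to grasp: inside the yellow grip block, which is 24 (x) x 34 (y) mm and reaches from 105 to 153 mm above the foot's underside; the point is 132 mm above the underside on the gauge's z axis. Fingertips may reach to about 22 mm below it, near the top of the dial.
- pointer (a joint): Angle of the free-swinging black pointer from the dial's zero line (towards the foot) in rad: a pendulum that hangs plumb, so when settled it reads how far the gauge leans about its +x axis (grip towards -y is positive). After a motion it swings at about 3 Hz and settles within about 2 s.
- mark (a joint): Angle of the red mark on the dial from the same zero line in rad, same sense as pointer: 0.19 to 0.34, fixed during the job. On the mark means that both angles agree within 0.07. To get there the gauge is turned by this angle about its own +x axis: the grip goes towards its -y side and the -y end of the foot goes down.
- gauge_pivot (a point): Centre of the dial's white face, where the pointer hangs: 13 mm in front (+x) of the gauge's middle plane, 60 mm above the foot's underside. The dial housing is 100 mm in diameter and 18 mm thick, its axis along x.
- pointer_tip (a point): Tip of the black pointer (3 mm wide), 44 mm from gauge_pivot.
- mark_tip (a point): Outer part of the red mark on its centre line, 44 mm from gauge_pivot; the red mark is a radial strip 6.2 mm wide and 24 mm long.
- jar_lid: Bystander: loose white jar lid lying flat, 82 mm in diameter, 14 mm high. Origin: centre of the underside.
- sample_jar: Bystander: small lidded glass jar with a yellow label, 56 mm in diameter, 70 mm high. Origin: centre of the underside.
- reagent: Bystander: white plastic bottle with a blue cap, 48 mm in diameter, 100 mm high. Origin: centre of the underside.

How it is judged (in metres and radians):
On the way, in this order (a step that is already met when the one before it is completed fails the run):
1. nozzle cap pressed right down (value of joint nozzle above 0.006 m), for 0.05 s.
2. nozzle cap sprung back up (value of joint nozzle below 0.001 m), for 0.1 s.
3. gauge standing level on the crown, foot's middle on it (x of gauge in the frame of crown between -0.02 and 0.02 m and y of gauge in the frame of crown between -0.02 and 0.02 m and contact force between gauge and stud above 0.5 N and height (world z) of gauge above 0.045 m and contact force between gauge and offcut below 0.1 N and angle between gauge's own z axis and vertical below 0.09 rad), for 0.2 s.
At the end, for the whole second after the job is handed in: Gauge gripped (over 1 N), foot bearing on the stud (over 0.5 N) and nothing else, its middle within 20 mm of the crown's, square within 0.3 rad; gauge and pointer at rest, pointer within 0.07 rad (3.1 mm at the tip) of the red mark; nozzle cap up (x of gauge in the frame of crown between -0.02 and 0.02 m and y of gauge in the frame of crown between -0.02 and 0.02 m and contact force between gauge and stud above 0.5 N and height (world z) of gauge above 0.045 m and contact force between gauge and offcut below 0.1 N and distance between pointer_tip and mark_tip below 0.0031 m and velocity of joint pointer between -0.3 and 0.3 rad/s and linear speed of gauge below 0.02 m/s and contact force between gauge and the fingers above 1 N and angle between the x axis of gauge and the x axis of stud, either way round below 0.3 rad and angle between gauge's own z axis and vertical above 0.11 rad and value of joint nozzle below 0.001 m); the arm keeps its last pose, push and grip.
It fails at once if jar lid pushed or tipped (distance of jar_lid from where it was at the start of the episode above 0.02 m or angle between jar_lid's own z axis and vertical above 0.4 rad).
It fails at once if sample jar pushed or tipped (distance of sample_jar from where it was at the start of the episode above 0.02 m or angle between sample_jar's own z axis and vertical above 0.4 rad).
It fails at once if reagent pushed or tipped (distance of reagent from where it was at the start of the episode above 0.02 m or angle between reagent's own z axis and vertical above 0.4 rad).
It fails at once if gauge banged on the stud (over 60 N) (contact force between gauge and stud above 60 N).
It fails at once if gauge toppled (angle between gauge's own z axis and vertical above 0.8 rad).
It also fails if it takes over 59 s, if anything falls off the work surface, if the arm or the gripper's body presses on something with over 40 N, if the wrist force passes 120 N, or if a joint passes its speed limit or range.

### The arm

A 7-joint arm with a two-finger parallel gripper is mounted at the origin on the work surface. World frame = base frame: x ahead of the robot, y to its left, z up, the work surface at z = 0. Lengths are in mm, angles in rad, forces in N, time in s.
With the tool pointing down it reaches from about 400 to 875 mm from the base axis. Payload 6.5 kg.
Tool frame: the origin (TCP) lies at the very end of the fingers, on their centre line; the grasp point (between the pads) lies 19 mm behind it; z points along the fingers, y is the line along which they close (so a half turn about z gives the same grasp; the last joint's range is limited). The gripper opens to 85 mm and grips with 20 to 120 N. Pads are 22 mm wide; open, the fingers measure 114 mm over their backs; the gripper's body (76 mm by 85 mm) begins 54 mm behind the grasp point. The pads swing forward as they close: fully open they stand 13 mm farther back than shut.
Start: joints at [-1.192, 0.536, -0.004, 1.538, 0.003, 1.067, -0.071], TCP at [279.675, 586.747, 231.29] pointing down, gripper open.
Joint ranges: [-2.7, 2.7], [-0.37, 2.16], [-1.27, 1.26], [0.24, 2.4], [-1.31, 4.45], [0.19, 1.91], [-2.76, 2.76]. Speed limits (rad/s): [2.39, 2.39, 3.14, 3.14, 3.14, 3.14, 3.14].

### API

Orientations are given as a unit quaternion [w, x, y, z].
In Python, from station import manip gives the robot as it stands.
- The arm moves only by the tool jog_arm, called after "Request:" in YAML: its name, and indented under it one key for each argument. Schema: {"type":"object","properties":{"moves":{"type":"array","items":{"type":"array","items":{"type":"array","items":{"type":"number"},"minItems":5,"maxItems":5},"minItems":1,"maxItems":8},"minItems":1,"maxItems":1},"only":{"type":"string"},"quiet":{"type":"boolean"},"lines":{"type":"string"}},"required":["moves"],"additionalProperties":false}. moves is a list that holds a single list of rows (three levels of brackets), with 1 to 8 rows, each of 5 numbers: dx, dy, dz in shares of the most that a row can go, 1 being 62.5 mm, then a turn about the tool's z in units of 0.2 rad, then the finger opening in mm; each row shifts and turns the commanded pose from where the row before left it, along the tool's axes as they then stand; what a row does not reach is not made up. A row lasts 1/8 s, in which the tool goes at most 62.5 mm and 0.188 rad, less where a joint would pass 70% of its speed; a pose out of reach is approached as far as the arm can. The fingers move at their own pace and stop on an object; the grip force is fixed at half the most. Time passes only in rows, so rows that do not move let the fingers close. The tool returns the time, the measured TCP pose, the force, the opening and the grip force at its end. only (a regular expression) keeps the lines of the reply that match it, lines (a string "A,B") keeps lines A to B, and quiet returns only ok. Input that does not fit is refused with a message, and nothing moves.
- manip.get_state(): the state, without advancing time (a new reading comes with each control period).
- manip.capture(name): name is "side" or "top"; returns a dict with "frame" (384x512x3 uint8, blue, green, red), "range_z" (384x512 float32, mm along the optical axis (not along the pixel's ray), 0 where there is no reading), "fx", "fy", "cx", "cy" (pixels), "k1" (the pictures are not rectified: a ray, as slopes to the right and down, at radius r is drawn at 1 + k1 r^2 times it, then the intrinsics apply), "view" (4x4, takes a point from world to camera coordinates). Camera axes: x right, y up, looking along -z (the intrinsics and any distortion apply to the point x, -y, -z); pixel columns grow to the right and rows downward; lengths in mm; the calibration is good to about 2 mm. A picture is of the moment at which its call begins.
- manip.sign_off(): hands the job in; it is judged then, once.
Trained networks look in the newest picture that a camera, given by its name, has taken for a name from the list of things; names that differ only in an ending like _2 or _b are one class to them, and where a whole thing is asked for, a point or a joint stands for the part that bears it (a point fixed in the world has none). Each returns a list of dicts, best first, with "score" (0 to 1); they miss things now and then, are a little off and sometimes report something else, mostly with a low value. They report only what shows in the picture. A call takes as long as a camera call.
- manip.masks_of(camera, target): "mask" (384x512 bool, what is visible of it) and "at" ([column, row] in pixels, amid what is visible of it).
The state is a dict: "t": time; "qpos": joint angles; "dq": joint speeds; "effort": joint torques, N m; "ee_pos": TCP position; "tool_rot": TCP orientation; "contact_force": force on the tool from outside, world axes, zero at the start; "wrist_torque": the same for the moment, N m; "gripper_width": finger opening in mm; "gripper_force": force on a finger pad.
Only numpy, scipy, OpenCV 4.12 (cv2) and the standard library are available. Lean on these libraries where they do the work, as an engineer would, in place of code of your own. Each camera call takes 0.05 s, during which the arm holds its last target. There are 200 camera calls.

## Working session

There is one attempt and no reset: what is moved stays moved. The work goes in short steps, Python scripts to look and compute and a tool call to move; the robot and the scene stay as the last step left them, time stands still between calls to the robot, and variables do not carry over. Pictures are saved under pics/ and viewed, at most 10 in all, crops included, and the job is handed in when it is done.

```bash
mkdir -p pics; ls; cat > h.py <<'E'
import numpy as np, cv2
from station import manip
def cap(n,save=None):
    c=manip.capture(n)
    if save: cv2.imwrite('pics/'+save,c['frame'])
    return c
def pts(c,mask):
    v,u=np.nonzero(mask&(c['range_z']>0)); z=c['range_z'][v,u]
    return u,v,ray(c,u,v,z)
def ray(c,u,v,z):
    xd=(np.asarray(u,float)-c['cx'])/c['fx']; yd=(np.asarray(v,float)-c['cy'])/c['fy']
    x,y=xd.copy(),yd.copy()
    for _ in range(20):
        s=1+c['k1']*(x*x+y*y); x,y=xd/s,yd/s
    P=np.stack([x*z,-y*z,-np.asarray(z,float)*np.ones_like(x)],-1)
    M=np.linalg.inv(np.array(c['view']))
    return P@M[:3,:3].T+M[:3,3]
def proj(c,p):
    M=np.array(c['view']); q=M[:3,:3]@np.asarray(p,float)+M[:3,3]
    x,y=q[0]/-q[2],-q[1]/-q[2]; s=1+c['k1']*(x*x+y*y)
    return c['fx']*x*s+c['cx'],c['fy']*y*s+c['cy']
E
python3 - <<'E'
from h import *
np.set_printoptions(precision=1,suppress=True)
s=manip.get_state();print(s['t'],s['ee_pos'],s['tool_rot'],s['gripper_width'])
ims=[]
for n in('side','top'):
    c=cap(n);ims.append(c['frame']);print(n,np.linalg.inv(c['view'])[:3].round(2).tolist(),c['fx'],c['k1'])
    for t in('stud','duster','nozzle','offcut','gauge','gauge_grip','jar_lid','sample_jar','reagent'):
        for d in manip.masks_of(n,t)[:2]:
            u,v,P=pts(c,d['mask'])
            if len(P)<5: print(t,'few');continue
            print(t,round(d['score'],2),np.round(d['at']),len(P),'med',np.median(P,0),'lo',np.percentile(P,3,0),'hi',np.percentile(P,97,0))
    cv2.imwrite(f'pics/{n}0.png',c['frame'])
E
```

```text
pics
0.0 [279.4 586.2 230.4] [-0.   0.2  1.  -0. ] 85.40627359046833
side [[1.0, 0.02, -0.05, 537.55], [-0.05, 0.6, -0.8, -685.85], [0.02, 0.8, 0.6, 619.99]] 377.6622121561709 0.01797834101029738
stud 0.59 [248. 224.] 1039 med [557.4  -4.   36.1] lo [521.9 -31.9   5.1] hi [593.9  50.1  55.5]
duster 0.63 [262. 168.] 1222 med [595.7 190.6  78.6] lo [564.9 173.8   4.4] hi [628.3 219.6 174.4]
nozzle 0.42 [258. 133.] 74 med [597.  201.5 171.6] lo [587.5 183.5 160.8] hi [606.2 213.5 177.9]
offcut 0.64 [229. 358.] 2995 med [ 511.  -334.8   30. ] lo [ 465.9 -376.6   25.4] hi [ 579.4 -255.2   32.3]
offcut 0.42 [236. 320.] 2256 med [ 528.5 -322.2  110.7] lo [ 500.2 -353.9   36.9] hi [ 551.1 -273.   184. ]
gauge 0.76 [232. 318.] 2263 med [ 528.8 -322.2  110.8] lo [ 500.4 -354.    36.3] hi [ 551.1 -271.8  184.1]
gauge_grip 0.67 [233. 320.] 2313 med [ 528.5 -322.1  109.2] lo [ 499.9 -354.3   32.5] hi [ 551.1 -270.8  184.1]
gauge_grip 0.41 [260. 135.] 95 med [595.8 202.7 171.7] lo [585.2 182.7 160.4] hi [608.5 219.6 177.9]
jar_lid 0.7 [236. 322.] 2239 med [ 528.5 -322.4  110.1] lo [ 500.2 -354.   
[... 805 characters left out ...]
med [ 519.8 -288.5  128.9] lo [ 498.8 -335.2   37.7] hi [ 545.7 -256.1  184.7]
gauge 0.23 [219. 147.] 669 med [707.7  78.6  13.8] lo [672.3  42.8   6.9] hi [743.1 115.   18.8]
gauge_grip 0.89 [363. 206.] 449 med [ 519.9 -289.2  126.8] lo [ 497.8 -344.3   35.7] hi [ 549.  -256.   184.7]
jar_lid 0.72 [218. 144.] 711 med [708.1  78.9  13.6] lo [672.1  43.1   0.7] hi [745.1 117.   18.7]
jar_lid 0.62 [364. 210.] 383 med [ 520. -290.  130.] lo [ 499.1 -339.8   40.2] hi [ 548.2 -256.1  184.9]
sample_jar 0.72 [270. 246.] 339 med [433.3 -53.4  68.5] lo [410.1 -77.   36.8] hi [456.9 -29.9  73.5]
reagent 0.51 [297. 152.] 267 med [ 670.  -135.6   70.4] lo [ 653.  -156.5   33.4] hi [ 693.7 -116.5  101.8]
```

```bash
python3 - <<'E'
from h import *
np.set_printoptions(precision=1,suppress=True)
def rect(P,tag):
    P=P.astype(np.float32); r=cv2.minAreaRect(P[:,:2]); print(tag,len(P),'mean',P.mean(0),'rect',np.round(r[0],1),np.round(r[1],1),round(r[2],1))
C={}
allP={}
for n in('side','top'):
    c=cap(n);C[n]=c
    u,v,P=pts(c,np.ones((384,512),bool));
    def sel(x0,x1,y0,y1,z0,z1): 
        m=(P[:,0]>x0)&(P[:,0]<x1)&(P[:,1]>y0)&(P[:,1]<y1)&(P[:,2]>z0)&(P[:,2]<z1); return P[m]
    print(n)
    rect(sel(470,580,-400,-220,177,190),'grip top')
    rect(sel(460,590,-400,-220,39,48),'foot top')
    rect(sel(440,600,-420,-200,26,34),'offcut')
    rect(sel(510,610,-60,90,51,60),'crown')
    rect(sel(510,610,-60,90,32,60),'studtop')
    rect(sel(560,640,150,240,172,182),'noz')
a=cv2.resize(C['side']['frame'][100:380,140:360],None,fx=2,fy=2)
cv2.imwrite('pics/s1.png',a); cv2.imwrite('pics/t1.png',C['top']['frame'])
E
```

```text
sideTraceback (most recent call last):
  File "<stdin>", line 13, in <module>
  File "<stdin>", line 4, in rect
cv2.error: OpenCV(4.12.0) /io/opencv/modules/imgproc/src/convhull.cpp:143: error: (-215:Assertion failed) total >= 0 && (depth == CV_32F || depth == CV_32S) in function 'convexHull'
```

```bash
python3 - <<'E'
from h import *
np.set_printoptions(precision=1,suppress=True)
def rect(P,tag):
    if len(P)<4: print(tag,'few');return
    P=np.ascontiguousarray(P.astype(np.float32)); r=cv2.minAreaRect(np.ascontiguousarray(P[:,:2]))
    l=cv2.fitLine(np.ascontiguousarray(P[:,:2]),cv2.DIST_L2,0,.01,.01).ravel()
    print(tag,len(P),'mean',P.mean(0),'rect',np.round(r[0],1),np.round(r[1],1),round(r[2],1),'line',round(np.degrees(np.arctan2(l[1],l[0])),1))
C={}
for n in('side','top'):
    c=cap(n);C[n]=c
    u,v,P=pts(c,np.ones((384,512),bool));
    def sel(x0,x1,y0,y1,z0,z1): 
        m=(P[:,0]>x0)&(P[:,0]<x1)&(P[:,1]>y0)&(P[:,1]<y1)&(P[:,2]>z0)&(P[:,2]<z1); return P[m]
    print(n,len(P))
    rect(sel(470,580,-400,-220,177,190),'grip top')
    rect(sel(460,590,-400,-220,39,48),'foot top')
    rect(sel(440,600,-420,-200,26,34),'offcut')
    rect(sel(510,610,-60,90,51,60),'crown')
    rect(sel(510,610,-60,90,32,60),'studtop')
    rect(sel(560,640,150,240,172,182),'noz')
a=cv2.resize(C['side']['frame'][100:380,140:360],None,fx=2,fy=2)
cv2.imwrite('pics/s1.png',a); cv2.imwrite('pics/t1.png',C['top']['frame'])
E
```

```text
side 195826
grip top 331 mean [ 525.3 -308.1  183. ] rect [ 524.7 -305.3] [23.4 35.4] 25.8 line -63.9
foot top 416 mean [ 529.9 -327.3   43.6] rect [ 525. -306.] [ 26.  110.7] 24.6 line -58.2
offcut 2895 mean [ 518.6 -328.    30. ] rect [ 521.2 -315. ] [100.2 151.3] 14.9 line -48.9
crown 139 mean [559.4  13.7  54.5] rect [558.5  15. ] [18.3 64.1] 78.5 line -12.8
studtop 729 mean [558.3   6.1  41.7] rect [558.1  13.2] [87.3 69.9] 78.7 line 65.1
noz 51 mean [596.9 207.6 175.8] rect [596.8 208.7] [25.4 23.5] 87.4 line -30.8
top 195829
grip top 133 mean [ 524.1 -303.9  182.1] rect [ 524.1 -304.3] [23.9 33.1] 24.9 line -61.8
foot top 76 mean [ 518.  -279.3   43.2] rect [ 523.7 -302. ] [ 25.4 107. ] 25.1 line -57.4
offcut 1261 mean [ 518.9 -313.7   29.5] rect [ 521.2 -313.8] [ 99.  152.6] 14.7 line -77.0
crown 139 mean [558.4  17.   54. ] rect [559.2  16.8] [19.6 63.3] 77.1 line -12.3
studtop 750 mean [558.7  16.9  40.7] rect [558.9  17. ] [89.8 70.1] 78.5 line 79.3
noz 88 mean [597.8 209.8 175.6] rect [599.2 204.7] [24.7 37.8] 15.3 line 72.8
```

View pics/s1.png

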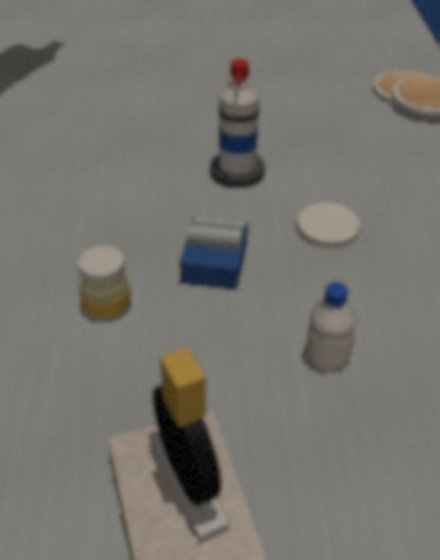

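View pics/t1.png

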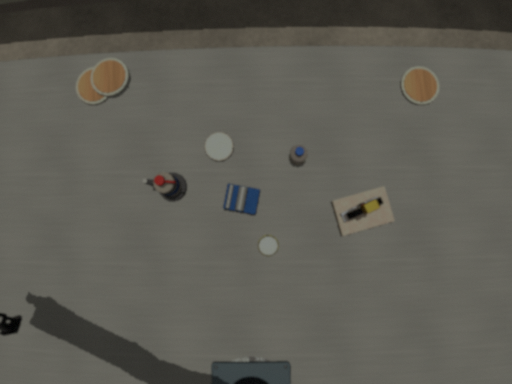

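The side picture (2x crop) shows:
- red cap (240,68)
- blue stud with its crown along x (215,235)
- gauge with its black back towards the camera and yellow grip (183,385)
- jar (103,280)
- lid (328,222)
- bottle (330,330)

The top view agrees, with the gauge at (365,208) and the cap at (160,181). Gauge +x therefore points to about +25°, and the crown yaw is about -12°.

```bash
cat >> h.py <<'E'
from scipy.spatial.transform import Rotation as R
def go(x,y,z,yaw=None):
    s=manip.get_state(); w=s['tool_rot']; r=R.from_quat([w[1],w[2],w[3],w[0]]).as_matrix()
    d=r.T@(np.array([x,y,z])-s['ee_pos']); ty=np.degrees(np.arctan2(r[1,1],r[0,1]))
    print('t',round(s['t'],2),'ee',np.round(s['ee_pos'],1),'tool d',np.round(d,1),'tool-y yaw deg',round(ty,2),'tilt z',np.round(r[:,2],4),'F',np.round(s['contact_force'],1),'w',round(s['gripper_width'],1),round(s['gripper_force'],1),'q',np.round(s['qpos'],2))
    if yaw is not None: print('turn rad',round(float(np.radians((ty-yaw+90)%180-90)),3))
E
python3 -c "
from h import *
go(597,208,200,25)"
```

```text
t 1.15 ee [279.7 586.8 231.3] tool d [-449.4 -205.4   31.3] tool-y yaw deg 64.52 tilt z [ 0.  0. -1.] F [ 0.2 -0.2 -0. ] w 85.7 0.0 q [-1.19  0.54 -0.    1.54  0.    1.07 -0.07]
turn rad 0.69
```

The manual's scale: shifts go in shares of 62.5 mm and turns go in units of 0.2 rad. Converting my numbers, -56 mm is -0.896, -25.5 mm is -0.408.

Request:
jog_arm:
  moves:
    - [[-0.896,-0.408,0,0,0],[-0.896,-0.408,0,0,0],[-0.896,-0.408,0,0,0],[-0.896,-0.408,0,0,0],[-0.896,-0.408,0,0,0],[-0.896,-0.408,0,0,0],[-0.896,-0.408,0,0,0],[-0.896,-0.408,0,0,0]]

```text
t: 2.15
ee_pos: [597.5, 208.4, 231.6]
tool_rot: [0.0, 0.22, 0.975, 0.0]
contact_force: [1.3, -0.3, -0.3]
gripper_width: -0.2
gripper_force: 0.0
```

```bash
python3 -c "
from h import *
go(597,208,186)"
```

```text
t 2.15 ee [597.5 208.4 231.6] tool d [ 0.3 -0.6 45.6] tool-y yaw deg 64.54 tilt z [ 5.e-04  4.e-04 -1.e+00] F [ 1.3 -0.3 -0.3] w -0.2 0.0 q [-0.48  0.51  0.11  1.59 -0.06  1.05  0.77]
```

Converted, 40 mm is 0.64, 12 mm is 0.192.

Request:
jog_arm:
  moves:
    - [[0,0,0.64,0,0],[0,0,0.192,0,0],[0,0,0.128,0,0],[0,0,0.064,0,0],[0,0,0,0,0]]

```text
t: 2.78
ee_pos: [595.9, 210.8, 169.1]
tool_rot: [-0.0, 0.22, 0.976, 0.0]
contact_force: [-4.0, -1.2, 8.8]
gripper_width: -0.1
gripper_force: 4.3
```

Converted, -32 mm is -0.512, -30 mm is -0.48, 0.188 rad is 0.94.

Request:
jog_arm:
  moves:
    - [[0,0,0,0,0],[0,0,-0.48,0,0],[0,0,-0.512,0,0],[0,0,0,0.94,70],[0,0,0,0.94,70],[0,0,0,0.94,70],[0,0,0,0.65,70]]

```text
t: 3.65
ee_pos: [596.5, 211.3, 230.4]
tool_rot: [0.0, 0.54, 0.842, 0.001]
contact_force: [0.1, 0.2, 0.3]
gripper_width: 69.9
gripper_force: 0.0
```

```bash
python3 -c "
from h import *
go(524.5,-305,232,25.5)"
```

```text
t 3.65 ee [596.5 211.3 230.4] tool d [-439.2 -280.9   -2.4] tool-y yaw deg 24.66 tilt z [ 0.0019  0.0013 -1.    ] F [0.1 0.2 0.3] w 69.9 0.0 q [-0.6   0.51  0.27  1.6  -0.15  1.04  0.14]
turn rad -0.015
```

Converted, -52 mm is -0.832, -33.2 mm is -0.5312.

Request:
jog_arm:
  moves:
    - [[-0.832,-0.5312,0,0,60],[-0.832,-0.5312,0,0,60],[-0.832,-0.5312,0,0,60],[-0.832,-0.5312,0,0,60],[-0.832,-0.5312,0,0,60],[-0.832,-0.5312,0,0,60],[-0.832,-0.5312,0,0,60],[-0.832,-0.5312,0,0,60]]

```text
t: 4.65
ee_pos: [530.9, -280.3, 230.5]
tool_rot: [0.001, 0.538, 0.843, 0.001]
contact_force: [1.5, -0.5, -0.6]
gripper_width: 59.8
gripper_force: 0.0
```

Request:
jog_arm:
  moves:
    - [[-0.3712,-0.2448,0,0,60],[0,0,0,0,60]]

```text
t: 4.9
ee_pos: [525.7, -309.2, 230.3]
tool_rot: [0.001, 0.54, 0.842, -0.0]
contact_force: [0.5, 0.9, 0.4]
gripper_width: 60.3
gripper_force: 0.0
```

```bash
python3 -c "
from h import *
go(524.5,-305,143,25.5)"
```

```text
t 4.9 ee [ 525.7 -309.2  230.3] tool d [ 4.5  0.6 87.3] tool-y yaw deg 24.65 tilt z [ 0.0017 -0.0018 -1.    ] F [0.5 0.9 0.4] w 60.3 0.0 q [ 0.18  0.49  0.39  1.67 -0.21  1.02  1.06]
turn rad -0.015
```

Converted, 40 mm is 0.64, 6 mm is 0.096.

Request:
jog_arm:
  moves:
    - [[0.072,0.008,0.64,0,60],[0,0,0.64,0,60],[0,0,0.096,0,60],[0,0,0,0,60],[0,0,0,0,10],[0,0,0,0,10],[0,0,0,0,10],[0,0,0,0,10]]

```text
t: 5.9
ee_pos: [525.1, -303.1, 144.8]
tool_rot: [0.001, 0.539, 0.843, 0.0]
contact_force: [-1.9, 1.2, 6.6]
gripper_width: 23.3
gripper_force: 59.9
```

```bash
python3 -c "
from h import *
go(524.5,-305,143,25.5)"
```

```text
t 5.9 ee [ 525.1 -303.1  144.8] tool d [-1.4 -1.4  1.8] tool-y yaw deg 24.82 tilt z [ 0.002 -0.001 -1.   ] F [-1.9  1.2  6.6] w 23.3 59.9 q [ 0.2   0.58  0.35  1.75 -0.26  0.85  1.1 ]
turn rad -0.012
```

Converted, -40 mm is -0.64, -20 mm is -0.32, 0.188 rad is 0.94.

Request:
jog_arm:
  moves:
    - [[0,0,-0.32,0,10],[0,0,-0.64,0,10],[0,0,-0.72,0.75,10],[0,0,-0.72,0.94,10],[0,0,-0.64,0.94,10],[0,0,0,0.94,10],[0,0,0,0.94,10],[0,0,0,0.94,10]]

```text
t: 6.9
ee_pos: [524.0, -301.9, 332.8]
tool_rot: [-0.001, 0.898, 0.44, -0.0]
contact_force: [-0.6, -1.2, -4.3]
gripper_width: 23.4
gripper_force: 59.5
```

Request:
jog_arm:
  moves:
    - [[0,0,0,0.94,10],[0,0,0,0.94,10],[0,0,0,0.94,10],[0,0,0,0.6,10],[0,0,0,0,10],[0,0,0,0,10],[0,0,0,0,10],[0,0,0,0,10]]

```text
t: 7.9
ee_pos: [524.4, -302.4, 333.3]
tool_rot: [-0.0, 0.993, 0.117, 0.0]
contact_force: [-0.3, 0.3, -3.9]
gripper_width: 23.3
gripper_force: 59.5
```

Request:
jog_arm:
  moves:
    - [[0,0,0,0,10],[0,0,0,0,10],[0,0,0,0,10],[0,0,0,0,10],[0,0,0,0,10],[0,0,0,0,10],[0,0,0,0,10],[0,0,0,0,10]]

```text
t: 8.9
ee_pos: [524.5, -302.4, 333.3]
tool_rot: [0.0, 0.993, 0.117, 0.0]
contact_force: [0.2, -0.4, -3.6]
gripper_width: 23.0
gripper_force: 59.5
```

```bash
python3 - <<'E'
from h import *
np.set_printoptions(precision=1,suppress=True)
go(525,-303,331)
c=cap('side')
for t in('gauge','pointer','mark','gauge_grip'):
    for d in manip.masks_of('side',t)[:2]:
        u,v,P=pts(c,d['mask']); print(t,round(d['score'],2),np.round(d['at']),len(P),P.mean(0) if len(P) else '')
f=c['frame']; s=manip.get_state(); u,v=proj(c,[s['ee_pos'][0],s['ee_pos'][1],s['ee_pos'][2]-50]); print(u,v)
u,v=int(u),int(v); a=f[max(0,v-75):v+75,max(0,u-75):u+75]; print(max(0,u-75),max(0,v-75))
cv2.imwrite('pics/m1.png',cv2.resize(a,None,fx=4,fy=4,interpolation=cv2.INTER_CUBIC))
E
```

```text
t 8.9 ee [ 524.5 -302.4  333.3] tool d [0.4 0.7 2.3] tool-y yaw deg -76.57 tilt z [ 0. -0. -1.] F [ 0.2 -0.4 -3.6] w 23.0 59.5 q [-0.1  0.5  0.8  1.6 -0.3  1.3 -0.6]
gauge 0.55 [222. 237.] 4748 [ 523.  -311.7  279.1]
pointer 0.41 [232. 250.] 84 [ 527.6 -316.9  267. ]
mark 0.49 [225. 256.] 56 [ 517.6 -315.6  243.4]
gauge_grip 0.86 [224. 237.] 4935 [ 522.2 -305.3  274.7]
228.7077024422076 230.59788056992173
153 155
```

View pics/m1.png

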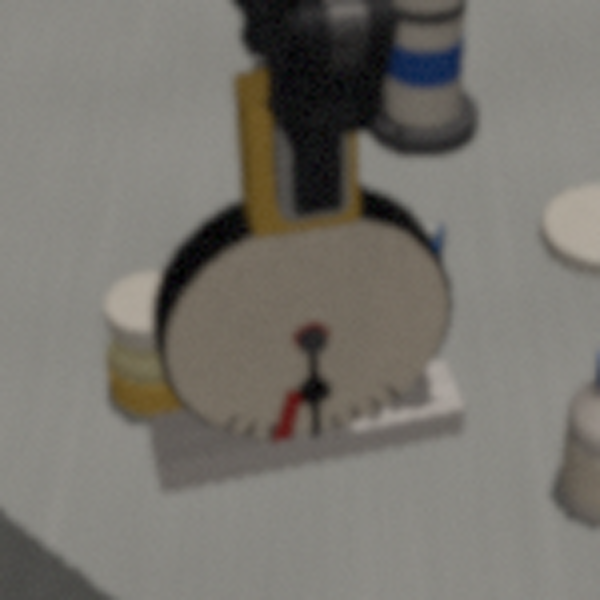

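Crop m1 (4x) shows:
- white dial with its pivot at (312,337)
- black pointer hanging to (316,437)
- red mark strip from (297,392) to (279,438), left of the pointer, i.e. towards the gauge's -y side

Next I measure both in the dial plane.

```bash
cat >> h.py <<'E'
def dial(c,n,p0):
    "n: face normal; p0: point in face plane. returns pixel->(h,z) in plane"
    M=np.linalg.inv(np.array(c['view'])); o=M[:3,3]
    def f(u,v):
        d=ray(c,np.atleast_1d(u).astype(float),np.atleast_1d(v).astype(float),1000.)-o
        t=((p0-o)@n)/(d@n); P=o+d*t[:,None]
        yv=np.cross([0,0,1],n); return np.stack([(P-p0)@yv,(P-p0)[:,2]],-1)
    return f
E
python3 - <<'E'
from h import *
np.set_printoptions(precision=2,suppress=True)
s=manip.get_state();c=cap('side');e=s['ee_pos']
yaw=np.radians(-76.57+0.5); n=np.array([np.cos(yaw),np.sin(yaw),0]); p0=np.array([e[0],e[1],e[2]-55])+13*n
f=dial(c,n,p0)
fr=c['frame'].astype(int); b,g,r=fr[...,0],fr[...,1],fr[...,2]
V,U=np.nonzero((r-g>35)&(r-b>35)); V,U=V,U
m=(U>153+60)&(U<153+90)&(V>155+94)&(V<155+112)&(abs(U-223)<8)
V,U=V[m],U[m]; A=f(U,V); print(len(U)); 
hub=f(153+312/4,155+337/4)[0]; tip=f(153+316/4,155+436/4)[0]
print('hub',hub,'ptip',tip,'ptr angle',np.arctan2(-(tip-hub)[0],-(tip-hub)[1]))
for P in (A,):
    q=P-hub; ang=np.arctan2(-q[:,0],-q[:,1]); print('mark',ang.mean(),ang.std(),np.hypot(*q.T).min(),np.hypot(*q.T).max())
# face plane fit & foot direction from depth
d=manip.masks_of('side','gauge')[0]; u,v,P=pts(c,d['mask'])
h=(P-p0)@n; k=(abs(h)<6); Q=P[k&(P[:,2]>225)&(P[:,2]<300)]; cc=Q.mean(0); w=np.linalg.svd(Q-cc)[2][2]; print(len(Q),'normal yaw',np.degrees(np.arctan2(-w[1]*np.sign(w[1])*1,-w[0]*np.sign(w[1]))),w, 'off',((Q-p0)@n).mean())
lo=P[P[:,2]<232]; hh=(lo-p0)@np.cross([0,0,1],n)
front=lo[(abs((lo-p0)@n)<2)]; hf=(front-p0)@np.cross([0,0,1],n); print('foot front h range',hf.min(),hf.max(),front[:,2].min(), 'z fit', np.polyfit(hf,front[:,2],1))
bins=np.arange(-50,51,10); print([ (round(front[(hf>=a)&(hf<a+10),2].min(),1) if ((hf>=a)&(hf<a+10)).any() else None) for a in bins])
E
```

```text
42
hub [-0.11  0.83] ptip [  0.14 -45.98] ptr angle -0.005308167027746517
mark 0.2849554837156903 0.04588020776964796 24.455819980480474 44.929597903986334
2736 normal yaw -76.81007311153733 [ 0.23 -0.97  0.02] off -2.5854789981613515
foot front h range -54.775739372590266 53.51093228610703 219.31555652238643 z fit [ -0.   226.34]
[np.float64(220.6), np.float64(221.4), np.float64(219.9), np.float64(220.0), np.float64(220.2), np.float64(221.9), np.float64(219.8), np.float64(219.9), np.float64(219.5), np.float64(219.3), np.float64(221.8)]
```

The mark reads about 0.285 rad. The foot is level, and the TCP sits about 114 mm above the foot's underside. Next I turn back square and move over the crown.

Request:
jog_arm:
  moves:
    - [[0,0,0,-0.91,10],[0,0,0,-0.91,10],[0,0,0,-0.91,10],[0,0,0,-0.91,10],[0,0,0,-0.91,10],[0,0,0,-0.91,10],[0,0,0,0,10]]

```text
t: 10.12
ee_pos: [524.3, -302.6, 333.4]
tool_rot: [-0.0, 0.789, 0.615, 0.0]
contact_force: [0.8, 0.6, -3.7]
gripper_width: 23.0
gripper_force: 59.5
```

```bash
python3 -c "
from h import *
go(559,16,190,-13.5)"
```

```text
t 10.12 ee [ 524.3 -302.6  333.4] tool d [317.4 -44.1 143.4] tool-y yaw deg -14.12 tilt z [ 2.e-04  2.e-04 -1.e+00] F [ 0.8  0.6 -3.7] w 23.0 59.5 q [ 0.04  0.41  0.57  1.57 -0.23  1.24  0.4 ]
turn rad -0.011
```

Converted, 52 mm is 0.832, 48 mm is 0.768.

Request:
jog_arm:
  moves:
    - [[0.48,-0.0672,0,0,10],[0.768,-0.1072,0,0,10],[0.832,-0.1152,0,0,10],[0.832,-0.1152,0.16,0,10],[0.832,-0.1152,0.48,0,10],[0.768,-0.1072,0.64,0,10],[0.5664,-0.0784,0.64,0,10],[0,0,0.32,0,10]]

```text
t: 11.12
ee_pos: [557.5, 20.5, 191.1]
tool_rot: [-0.002, 0.788, 0.616, -0.001]
contact_force: [-0.4, -0.9, -4.3]
gripper_width: 23.6
gripper_force: 60.0
```

Request:
jog_arm:
  moves:
    - [[0,0,0,0,10],[0,0,0,0,10]]

```text
t: 11.38
ee_pos: [559.4, 15.0, 194.7]
tool_rot: [0.001, 0.789, 0.614, 0.001]
contact_force: [0.1, 0.2, -4.3]
gripper_width: 23.2
gripper_force: 60.1
```

```bash
python3 -c "
from h import *
go(559,16,169,-13.5)
c=cap('side','p1.png');s=manip.get_state()
u,v=proj(c,[559,16,110]);u,v=int(u),int(v);print(u-70,v-70)
cv2.imwrite('pics/p1c.png',cv2.resize(c['frame'][v-70:v+70,u-70:u+70],None,fx=4,fy=4,interpolation=cv2.INTER_CUBIC))"
```

```text
t 11.38 ee [559.4  15.  194.7] tool d [ 0.9 -0.6 25.7] tool-y yaw deg -14.19 tilt z [ 1.9e-03 -4.0e-04 -1.0e+00] F [ 0.1  0.2 -4.3] w 23.2 60.1 q [-0.43  0.45  0.43  1.84 -0.23  0.9  -0.15]
turn rad -0.012
177 125
```

View pics/p1c.png

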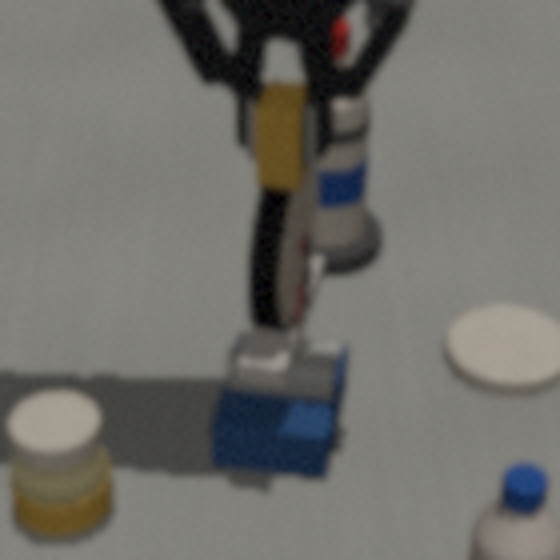

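The gauge hangs square over the crown: foot at (270,360), stud at (275,425), clear of the jar. Lowering gently.

Converted, 8 mm is 0.128, 2 mm is 0.032.

Request:
jog_arm:
  moves:
    - [[0.016,-0.008,0.192,0,10],[0,0,0.128,0,10],[0,0,0.032,0,10],[0,0,0.024,0,10],[0,0,0,0,10]]

```text
t: 12.05
ee_pos: [558.4, 17.0, 170.1]
tool_rot: [0.0, 0.788, 0.616, 0.0]
contact_force: [0.2, 0.4, -4.1]
gripper_width: 23.3
gripper_force: 60.1
```

Request:
jog_arm:
  moves:
    - [[0,0,0.024,0,10],[0,0,0,0,10]]

```text
t: 12.3
ee_pos: [558.7, 17.0, 169.7]
tool_rot: [0.0, 0.788, 0.616, 0.001]
contact_force: [-2.0, -0.1, 5.3]
gripper_width: 23.1
gripper_force: 61.4
```

Request:
jog_arm:
  moves:
    - [[0,0,0.016,0,10],[0,0,0,0,10]]

```text
t: 12.55
ee_pos: [558.9, 16.9, 169.6]
tool_rot: [0.0, 0.788, 0.616, 0.001]
contact_force: [-5.9, -0.1, 12.9]
gripper_width: 23.3
gripper_force: 62.5
```

Contact is about 17 N, with the gauge level on the crown. Now I rock it along the rolling arc, 10 mm at a time, pivoting in the pads.

Converted, 0.15 mm is 0.0024, -2.5 mm is -0.04.

Request:
jog_arm:
  moves:
    - [[0,0,0.0128,0,10],[0,0,0,0,10],[-0.04,0,0.0008,0,10],[-0.04,0,0.0008,0,10],[-0.04,0,0.0016,0,10],[-0.04,0,0.0024,0,10],[0,0,0,0,10]]

```text
t: 13.42
ee_pos: [557.2, 10.0, 169.1]
tool_rot: [-0.001, 0.788, 0.616, 0.003]
contact_force: [-4.8, 4.8, 17.7]
gripper_width: 23.5
gripper_force: 62.9
```

```bash
python3 - <<'E'
from h import *
go(559,17,169.6)
E
```

```text
t 13.43 ee [557.2  10.  169.1] tool d [ 7.3  0.1 -0.4] tool-y yaw deg -13.96 tilt z [ 0.0028  0.0047 -1.    ] F [-4.8  4.8 17.7] w 23.5 62.9 q [-0.41  0.48  0.41  1.86 -0.25  0.85 -0.12]
```

```bash
cat >> h.py <<'E'
from scipy.spatial import cKDTree
from scipy.optimize import minimize
def sdf(L):
    def box(c,h):
        q=abs(L-np.array(c))-np.array(h); return np.linalg.norm(np.maximum(q,0),axis=1)+np.minimum(q.max(1),0)
    rr=np.hypot(L[:,1],L[:,2]-60)-50; q=np.stack([rr,abs(L[:,0]-4)-9],1)
    cyl=np.linalg.norm(np.maximum(q,0),axis=1)+np.minimum(q.max(1),0)
    return np.minimum(np.minimum(box((0,0,7),(13,55,7)),box((0,0,129),(12,17,24))),cyl)
def fit(c,cam,yaw0=-13.5,o0=(559,16,55),th0=0.,yawfix=False):
    "lean + origin of gauge from depth; lean th about gauge +x"
    ms=[d for d in manip.masks_of(cam,'gauge') if d['score']>.2]
    best=None
    m=np.any([d['mask'] for d in ms],0); u,v,P=pts(c,m)
    def loc(p,P):
        r=R.from_euler('ZX',[p[4],p[3]]).as_matrix(); return (P-p[:3])@r
    p=np.array([*o0,th0,np.radians(yaw0)],float)
    P=P[abs(sdf(loc(p,P)))<12]
    S=np.array([10,10,10,.1,.1])
    def cost(q):
        d=sdf(loc(p+q*S,P)); return np.mean(np.minimum(abs(d),4))+ (0.5*((q[4]*.1/.03)**2))*.1
    r=minimize(cost,np.zeros(5),method='Nelder-Mead',options=dict(maxiter=3000,xatol=1e-4,fatol=1e-5))
    b=p+r.x*S
    print(cam,'n',len(P),'origin',np.round(b[:3],1),'lean',round(b[3],3),'yaw',round(np.degrees(b[4]),1),'cost',round(r.fun,2)); return b
E
python3 - <<'E'
from h import *
c=cap('side')
fit(c,'side',th0=0.03)
c=cap('top'); fit(c,'top',th0=0.03)
E
```

```text
side n 980 origin [556.3  16.2  55.7] lean 0.048 yaw -14.0 cost 1.11
top n 0 origin [559.  16.  55.] lean 0.03 yaw -13.5 cost nan
```

Request:
jog_arm:
  moves:
    - [[-0.04,0,0.0032,0,10],[-0.04,0,0.004,0,10],[-0.04,0,0.0048,0,10],[-0.04,0,0.0048,0,10],[0,0,0,0,10]]

```text
t: 14.25
ee_pos: [554.5, -0.5, 167.8]
tool_rot: [-0.001, 0.788, 0.616, 0.002]
contact_force: [-4.7, 3.5, 17.5]
gripper_width: 22.9
gripper_force: 62.7
```

```bash
python3 - <<'E'
from h import *
go(559,17,169.6)
c=cap('side')
fit(c,'side',th0=0.12)
c=cap('top'); fit(c,'top',th0=0.12)
E
```

```text
t 14.25 ee [ 5.545e+02 -5.000e-01  1.678e+02] tool d [18.1  0.1 -1.7] tool-y yaw deg -13.98 tilt z [ 0.0023  0.0037 -1.    ] F [-4.7  3.5 17.5] w 22.9 62.7 q [-0.39  0.48  0.41  1.87 -0.25  0.84 -0.1 ]
side n 993 origin [556.5  16.7  55.5] lean 0.131 yaw -14.1 cost 0.92
top n 0 origin [559.  16.  55.] lean 0.12 yaw -13.5 cost nan
  return _methods._mean(a, axis=axis, dtype=dtype,
  ret = ret.dtype.type(ret / rcount)
  return _methods._mean(a, axis=axis, dtype=dtype,
  ret = ret.dtype.type(ret / rcount)
```

The gauge pivots as planned: lean 0.131 and the foot has not slipped. About 20 mm to go.

Converted, -2.6 mm is -0.0416, 0.6 mm is 0.0096.

Request:
jog_arm:
  moves:
    - [[-0.0416,0,0.0064,0,10],[-0.0416,0,0.0064,0,10],[-0.0416,0,0.0072,0,10],[-0.0416,0,0.008,0,10],[-0.0416,0,0.008,0,10],[-0.0416,0,0.0088,0,10],[-0.0416,0,0.0096,0,10],[0,0,0,0,10]]

```text
t: 15.45
ee_pos: [550.0, -19.2, 163.7]
tool_rot: [-0.0, 0.788, 0.616, 0.001]
contact_force: [-2.4, 1.4, 9.0]
gripper_width: 23.3
gripper_force: 61.8
```

```bash
python3 - <<'E'
from h import *
go(559,17,169.6)
c=cap('side')
fit(c,'side',th0=0.26)
E
```

```text
t 15.45 ee [550.  -19.2 163.7] tool d [37.3 -0.  -5.8] tool-y yaw deg -14.0 tilt z [ 0.0022  0.0019 -1.    ] F [-2.4  1.4  9. ] w 23.3 61.8 q [-0.36  0.48  0.41  1.88 -0.26  0.83 -0.06]
side n 955 origin [556.7  16.   55.5] lean 0.267 yaw -14.0 cost 0.97
```

Converted, -0.6 mm is -0.0096, 0.3 mm is 0.0048.

Request:
jog_arm:
  moves:
    - [[-0.0096,0,0.0048,0,10],[0,0,0,0,10],[0,0,0,0,10],[0,0,0,0,10],[0,0,0,0,10],[0,0,0,0,10],[0,0,0,0,10],[0,0,0,0,10]]

```text
t: 16.55
ee_pos: [550.0, -19.4, 163.6]
tool_rot: [-0.0, 0.788, 0.616, 0.002]
contact_force: [-2.5, 1.9, 11.2]
gripper_width: 23.3
gripper_force: 62.1
```

Request:
jog_arm:
  moves:
    - [[0,0,0,0,10],[0,0,0,0,10],[0,0,0,0,10],[0,0,0,0,10],[0,0,0,0,10],[0,0,0,0,10],[0,0,0,0,10],[0,0,0,0,10]]

```text
t: 17.55
ee_pos: [550.0, -19.4, 163.6]
tool_rot: [-0.0, 0.788, 0.616, 0.002]
contact_force: [-3.1, 1.7, 10.9]
gripper_width: 23.1
gripper_force: 62.1
```

```bash
python3 - <<'E'
from h import *
go(559,17,169.6)
c=cap('side')
b=fit(c,'side',th0=0.27)
r=R.from_euler('ZX',[b[4],b[3]]).as_matrix()
for k,p in dict(pivot=(13,0,60),mark=(13,-44*np.sin(.285),60-44*np.cos(.285)),mk0=(13,-22*np.sin(.285),60-22*np.cos(.285))).items(): print(k,np.round(proj(c,b[:3]+r@np.array(p)),1))
for t in('pointer','mark'):
    for d in manip.masks_of('side',t)[:1]: print(t,d['score'],d['at'],d['mask'].sum())
u,v=map(int,proj(c,[559,10,100])); u-=35;v-=40; print(u,v)
cv2.imwrite('pics/f1.png',cv2.resize(c['frame'][v:v+75,u:u+75],None,fx=8,fy=8,interpolation=cv2.INTER_CUBIC))
E
```

```text
t 17.55 ee [550.  -19.4 163.6] tool d [37.5 -0.1 -5.9] tool-y yaw deg -13.98 tilt z [ 0.0025  0.0024 -1.    ] F [-3.1  1.7 10.9] w 23.1 62.1 q [-0.36  0.48  0.41  1.88 -0.26  0.83 -0.06]
side n 1064 origin [556.6  16.   55.6] lean 0.269 yaw -13.6 cost 1.21
pivot [250.3 198.9]
mark [250.1 214.3]
mk0 [250.2 206.7]
pointer 0.6 [191.4, 241.0] 825
212 160
```

View pics/f1.png

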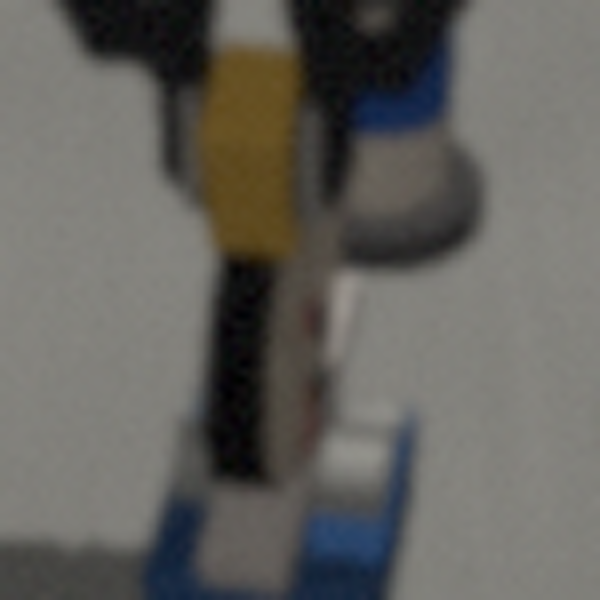

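The final crop (8x) shows the gauge leaning with its foot on the crown at (255,480). The grip is held at (255,150), and the dial is seen nearly edge-on. Lean is 0.27–0.28 against the mark at 0.285. The gauge is at rest with about 15 N on the crown, so I'm handing in.

```bash
python3 -c "
from station import manip
print(manip.sign_off())"
```

```text
the job is handed in; nothing more can be done
None
```

I pressed the nozzle cap down until it bottomed and released it, stood the gauge level on the crown, and rocked it to about 0.27–0.28 rad against a mark I measured at 0.285. I handed the job in holding the grip with the foot bearing on the crown; at the end the dial was too edge-on to see the pointer on the mark directly, and `sign_off()` printed no verdict.

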